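Probe the ringed spot on a tilted metal bar

ROBOT

A 6-joint arm with a two-finger parallel gripper is mounted at the origin on the work surface. World frame = base frame: x ahead of the robot, y to its left, z up, the work surface at z = 0. Lengths are in m, angles in rad, forces in N, time in s.
With the tool pointing down it reaches from about 0.275 to 0.85 m from the base axis. Payload 5.2 kg.
Tool frame: the origin (TCP) lies at the very end of the fingers, on their centre line; the grasp point (between the pads) lies 19 mm behind it; z points along the fingers, y is the line along which they close (so a half turn about z gives the same grasp; the last joint's range is limited). The gripper opens to 85 mm and grips with 20 to 120 N. Pads are 22 mm wide; open, the fingers measure 114 mm over their backs; the gripper's body (76 mm by 85 mm) begins 54 mm behind the grasp point. The pads swing forward as they close: fully open they stand 13 mm farther back than shut.
Start: joints at [1.057, 0.259, 1.535, -0, 1.348, -0.203], TCP at [0.168, 0.524, 0.231] pointing down, gripper open.
Joint ranges: [-3.14, 3.14], [-0.91, 2.08], [0.19, 2.58], [-1.22, 4.36], [0.22, 2.71], [-3.12, 3.12]. Speed limits (rad/s): [2.57, 2.57, 3.14, 3.14, 3.14, 3.14].

INTERFACE

Orientations are given as a rotation vector (axis times angle).
In Python, from workcell import monitor, eyes, order gives the robot as it stands.
- The arm moves only by the shell command python3 -m pendant 'ROWS' [FORCE]. ROWS is JSON, a list of rows, each an object with "travel": the shift along the world's x, y, z normalised to -1 to 1, where 1 is 0.02 m, a list of three; "roll": the turn about the world's z normalised to -1 to 1, where 1 is 0.12 rad; "claw": the opening, from 0 (shut) to 1 (fully open). In form: [{"travel": [dx, dy, dz], "roll": roll, "claw": claw}, ...]. A call has 1 to 8 rows; each row shifts and turns the commanded pose from where the row before left it; what a row does not reach is not made up. A row lasts 1/12 s, in which the tool goes at most 41.7 mm and 7.16 degrees, less where a joint would pass 70% of its speed; a pose out of reach is approached as far as the arm can. A call with a number of a shift or a turn outside -1 to 1 is refused whole. A call with a gripper value outside its range is refused whole. The fingers move at their own pace and stop on an object; FORCE is the grip in N (left out, the last holds). Time passes only in rows, so rows that do not move let the fingers close. It gives the time, the measured TCP pose, the force, the opening and the grip force at its end, in the units of the state.
- monitor.get_obs(): the state, without advancing time (a new reading comes with each control period).
- eyes.get_image(name): name is "scene" or "top" or "wrist"; returns the picture (420x560x3 uint8, blue, green, red); there is no depth.
- eyes.camera_model(name): a dict with "fov_y" (degrees; the focal length in pixels is half the picture's height over the tangent of half this angle, whatever the lens; pixels are square), "cx", "cy" (the principal point, pixels), "rvec" (rotation vector, rad) and "tvec" (3), from world to camera coordinates, as OpenCV has them; the wrist camera has in their place "mount" (4x4, takes a point from camera to tool coordinates, whose origin is the TCP and whose axes are the flange's). Camera axes: x right, y down, z forward; pixel columns grow to the right and rows downward; lengths in m; the calibration is good to about 2 mm. A picture is of the moment at which its call begins: read the wrist's pose just before it. camera_model takes no time and is no camera call.
- order.sign_off(): hands the job in; it is judged then, once.
The state is a dict: "time_s": time; "joints": joint angles; "qd": joint speeds; "joint_torque": joint torques, N m; "position": TCP position; "tcp_rot": TCP orientation; "wrist_force": force on the tool from outside, world axes, zero at the start; "ft_torque": the same for the moment, N m; "width": finger opening in m; "finger_force": force on a finger pad.
Only numpy, scipy, OpenCV 4.12 (cv2) and the standard library are available. Lean on these libraries where they do the work, as an engineer would, in place of code of your own. Each camera call takes 0.05 s, during which the arm holds its last target. There are 200 camera calls.

TASK

Lift the metal-testing probe straight up out of its sprung rest and hold its tip on the ringed spot (not the square one) of the tilted metal bar, with the probe square to the bar's face. Press lightly, so that the sprung tip is pushed in about half way and never hard against its stop, without shifting the bar or its holder's tilt and without disturbing the other things on the bench. Finish like that: the program ends while the gripper still holds the probe on the spot.

Things in the scene. Friction and masses are not known exactly. Their poses are not given: they have to be found in the camera images.
- probe: Test probe, 171 mm long, about 100 g, upright in its rest, tip down. Origin: centre of its brass collar's underside; z from tip to handle (up at the start), x and y square to the handle's flats. Collar 26 mm across, z = 0 to 9 mm, conical above. Below it a square steel neck 12 x 12 mm to z = -26 mm, a cone to -45 mm, then the thin sprung tip, ending at z = -66 mm when out.
- grip (a point): Where to grip the probe, on its axis, 60 mm above its origin. The black handle is square, 18 x 18 mm, slightly rounded, from 51 mm below this point to 42 mm above it, with a small 3 mm button on top. Grip across two opposite flats. Axes as the probe's.
- tip (a point): Lowest point of the probe's ball-ended tip (ball 6 mm across), on the probe's axis. 66 mm below the probe's origin when the tip is out; it moves up the axis as the tip is pushed in. Axes as the probe's.
- plunger (a joint): How far the sprung tip is pushed into the probe, m: 0 is fully out, 0.012 is hard against its stop. Spring: 0.5 N at 0, rising by 0.2 N per mm (about 1.7 N half way).
- dock: The probe's rest, fixed to the bench, place and yaw vary. Origin: centre of its underside, z up. Base 100 x 100 x 10 mm; two side plates carry a wooden guide block 70 x 60 mm, z = 70 to 95 mm, with a 13.5 mm square through hole. The probe's neck stands in the hole, its collar on the block, its axes along the rest's. Two steel posts at x = +-28 mm reach z = 112 mm; nothing is higher.
- catch (a point): Centre of the top of the rest's guide block, 95 mm up, where the collar sits. Sprung balls in the two posts bear over the collar: lifting takes up to about 7 N over the first 10 mm, then the probe comes freely. It must rise 66 mm for its tip to clear the block.
- vise: The bar's tilting holder, fixed to the bench; place and yaw vary, left or right of the rest. Origin: centre of its underside, z up. Base 130 (x) x 100 (y) x 12 mm; cheeks at x = +-52 mm, 70 mm high, carry a wooden plate 90 x 70 x 10 mm on a stiff hinge along x at z = 55 mm. On it lies the metal bar 64 x 44 x 8 mm, between two dark stops 2 mm higher than its face.
- mark (a point): Centre of the ringed spot on the bar's face (dark ring, 21 mm outside and 12 mm inside diameter; the other mark on the bar is a square outline). It lies on the face, 16 mm towards +x and 6 mm towards +y from the face's centre. Its z points out of the face at right angles, x along the holder's hinge, y down the slope.
- cradle (a joint): Tilt of the bar's face, rad: 0 is level; as it grows the face leans over to the holder's +y side (its outward normal tips from up towards +y). Different each time, 0.20 to 0.45; held by stiff friction (0.9 N m), to be left as it is.
- hammer: Bystander: hammer lying on the bench. Leave alone.
- jar: Bystander: small amber jar, 56 mm across, 60 mm high; origin at its underside. Leave alone.
- domeblock: Bystander: steel block, 42 mm cube; origin at its underside. Leave alone.
- bangle: Bystander: brass ring 60 mm across and 8 mm high; origin at its underside. Leave alone.
Mind the look-alikes: they are no part of the job. There is more than one size of the probe; the job needs the smaller.

How it is judged:
By the outcome, as a careful person would: the job done as asked, in the order asked, and still so for the second after the job is handed in, while the arm keeps its last pose, push and grip.
It also fails if it takes over 38 s, if anything falls off the work surface, if the arm or the gripper's body presses on something with over 40 N, if the wrist force passes 120 N, or if a joint passes its speed limit or range.

## Working session

There is one attempt and no reset: what is moved stays moved. The work goes in short steps, Python scripts to look and compute and a shell command to move; the robot and the scene stay as the last step left them, time stands still between calls to the robot, and variables do not carry over. Pictures are saved under pics/ and viewed, at most 10 in all, crops included, and the job is handed in when it is done.

```bash
ls; mkdir -p pics
cat > h.py <<'E'
import numpy as np, cv2
from workcell import monitor, eyes, order
def K(m):
    f=210/np.tan(np.radians(m['fov_y'])/2); return np.array([[f,0,m['cx']],[0,f,m['cy']],[0,0,1.]])
def cam(name,obs=None):
    m=eyes.camera_model(name)
    if 'mount' in m:
        T=np.eye(4);T[:3,:3]=cv2.Rodrigues(np.array(obs['tcp_rot'],float))[0];T[:3,3]=obs['position']
        W=np.linalg.inv(T@np.array(m['mount'])); R,t=W[:3,:3],W[:3,3]
    else: R=cv2.Rodrigues(np.array(m['rvec'],float))[0]; t=np.array(m['tvec'],float).ravel()
    return K(m),R,t
def proj(c,P):
    k,R,t=c; q=(np.atleast_2d(P)@R.T+t)@k.T; return q[:,:2]/q[:,2:]
def ray(c,uv):
    k,R,t=c; d=R.T@np.linalg.inv(k)@np.array([uv[0],uv[1],1.]); return -R.T@t,d/np.linalg.norm(d)
def atz(c,uv,z):
    o,d=ray(c,uv); return o+d*(z-o[2])/d[2]
E
python3 - <<'E'
from h import *
o=monitor.get_obs(); print(o)
for n in ['scene','top','wrist']:
    print(n,eyes.camera_model(n)); cv2.imwrite(f'pics/{n}0.png',eyes.get_image(n))
a=cv2.imread('pics/scene0.png')
E
```

```text
pics
{'time_s': 0.0, 'joints': array([ 1.05718477e+00,  2.59341241e-01,  1.53611734e+00, -1.63324386e-06,
        1.34798642e+00, -2.02767134e-01]), 'qd': array([ 7.89900319e-04,  9.69009009e-05,  8.03675810e-04,  3.01895022e-04,
       -5.44818067e-04, -9.01542672e-04]), 'joint_torque': array([-2.82037770e-03, -4.46025717e+01, -2.90568817e+01, -6.84727111e-04,
        1.15454447e-02, -1.73855447e-06]), 'position': array([0.16791488, 0.52317445, 0.23046189]), 'tcp_rot': array([-4.86208813e-01, -3.10308354e+00,  2.72531086e-03]), 'wrist_force': array([-1.11146535, -0.07271343, -0.63262142]), 'ft_torque': array([0.01835452, 0.02588144, 0.02098729]), 'finger_force': 0.0, 'width': 0.0852893815455906}
scene {'fov_y': 42.7522178869717, 'cx': 272.2648308635178, 'cy': 212.39533900657167, 'rvec': array([ 1.11525743,  2.22561696, -1.12506031]), 'tvec': array([ 0.33710193, -0.15785808,  1.59589358])}
top {'fov_y': 50.893306734952766, 'cx': 277.96259797971885, 'cy': 204.03860339341642, 'rvec': array([ 2.18174727, -2.13882899,  0.14293473]), 'tvec': array([-0.02335636,  0.56158764,  1.355417  ])}
wrist {'fov_y': 63.84572203657643, 'cx': 285.54523613455075, 'cy': 209.2476527099597, 'mount': array([[ 1.10127150e-03, -9.59642500e-01, -2.81220660e-01,
         7.20273444e-02],
       [ 9.99999333e-01,  9.58855088e-04,  6.44023334e-04,
         2.70844528e-04],
       [-3.48382302e-04, -2.81221181e-01,  9.59642916e-01,
        -1.42425160e-01],
       [ 0.00000000e+00,  0.00000000e+00,  0.00000000e+00,
         1.00000000e+00]])}
```

View pics/scene0.png

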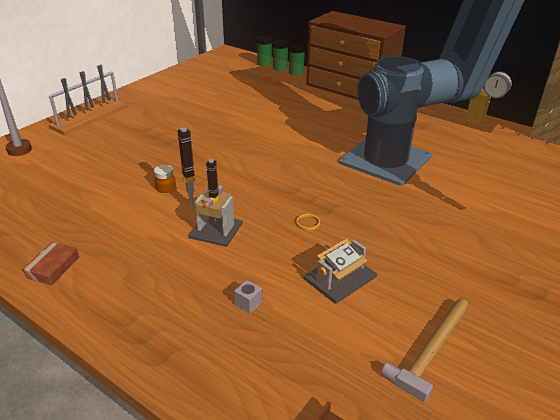

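View pics/top0.png

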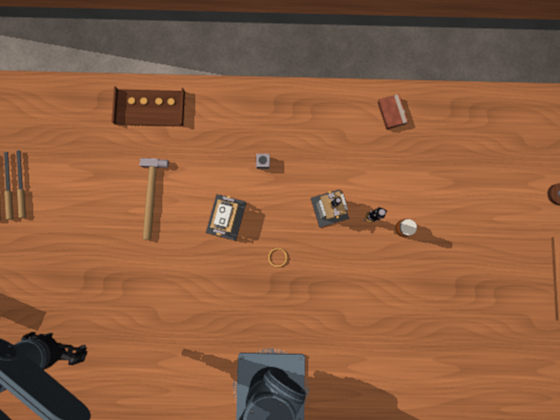

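Run:
```python
from h import *
c=cam('top')
for n,uv,z in [('dock base',(330,208),.01),('probe top',(337,202),.2),('vise',(226,217),.06),('big',(378,212),.15)]: print(n,atz(c,uv,z).round(3))
t=cv2.imread('pics/top0.png');s=cv2.imread('pics/scene0.png')
r=lambda im,x,y,w,h,k:cv2.resize(im[y:y+h,x:x+w],None,fx=k,fy=k,interpolation=cv2.INTER_CUBIC)
A=np.hstack([r(t,200,187,65,60,6),r(t,305,182,65,60,6)]); 
B=np.hstack([r(s,300,230,78,46,5),r(s,175,150,78,46,5)])
print(A.shape,B.shape)
cv2.imwrite('pics/crop1.png',np.vstack([A,B]))
```

```text
dock base [ 0.556 -0.18   0.01 ]
probe top [ 0.55  -0.175  0.2  ]
vise [0.515 0.147 0.06 ]
big [ 0.53  -0.301  0.15 ]
(360, 780, 3) (230, 780, 3)
```

View pics/crop1.png

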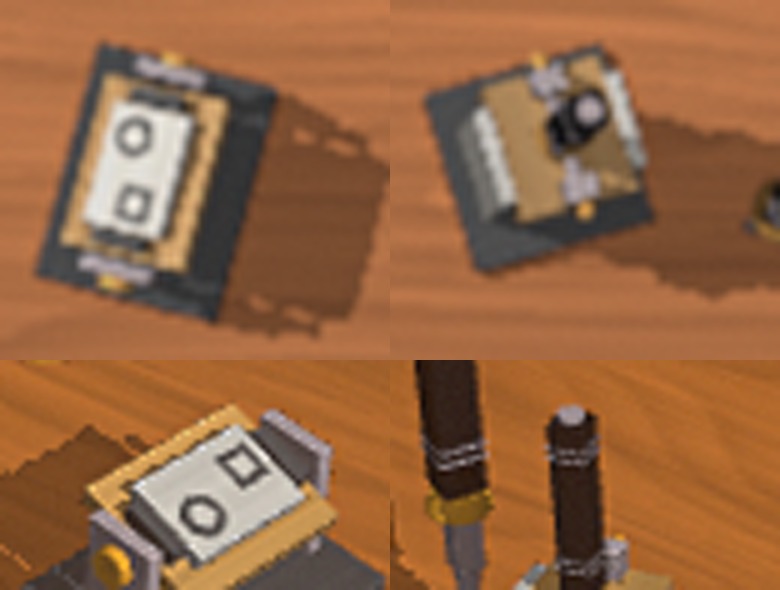

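Candidates for the probe: the small one standing in the rest (top 337,202; scene 212,165) and the larger one standing free beside it (top 378,212; scene 186,140). The crop confirms that the small one is in the rest, so I choose that. The ringed spot is the upper mark in the top view, at about (222,209), and the square is below it.

```bash
python3 -m pendant '[{"travel":[0.6,-1,0.5],"roll":-0.25,"claw":1},{"travel":[0.6,-1,0.5],"roll":-0.25,"claw":1},{"travel":[0.6,-1,0.5],"roll":-0.25,"claw":1},{"travel":[0.6,-1,0.5],"roll":-0.25,"claw":1},{"travel":[0.6,-1,0.5],"roll":-0.25,"claw":1},{"travel":[0.6,-1,0.5],"roll":-0.25,"claw":1},{"travel":[0.6,-1,0.5],"roll":-0.25,"claw":1},{"travel":[0.6,-1,0.5],"roll":-0.25,"claw":1}]'
python3 -m pendant '[{"travel":[0.6,-1,0],"roll":-0.25,"claw":1},{"travel":[0.6,-1,0],"roll":-0.25,"claw":1},{"travel":[0.6,-1,0],"roll":-0.25,"claw":1},{"travel":[0.6,-1,0],"roll":-0.25,"claw":1},{"travel":[0.6,-1,0],"roll":-0.25,"claw":1},{"travel":[0.6,-1,0],"roll":-0.25,"claw":1},{"travel":[0.6,-1,0],"roll":-0.25,"claw":1}]'
python3 - <<'E'
from h import *
o=monitor.get_obs();np.save('o_v.npy',np.r_[o['position'],o['tcp_rot']]);cv2.imwrite('pics/w_v.png',eyes.get_image('wrist'))
print(o['position'],o['tcp_rot'],o['time_s'])
E
```

```text
time_s: 0.82
position: [0.2644, 0.3625, 0.3116]
tcp_rot: [-0.856, -3.022, 0.001]
wrist_force: [-0.2, 0.0, -0.2]
width: 0.0853
finger_force: 0.0
time_s: 1.4
position: [0.3484, 0.2226, 0.3112]
tcp_rot: [-1.168, -2.916, 0.0]
wrist_force: [0.3, 0.4, -0.1]
width: 0.0857
finger_force: 0.0
[0.34837509 0.22256748 0.31115051] [-1.16848687e+00 -2.91591787e+00  2.83513966e-04] 1.4
```

View pics/w_v.png

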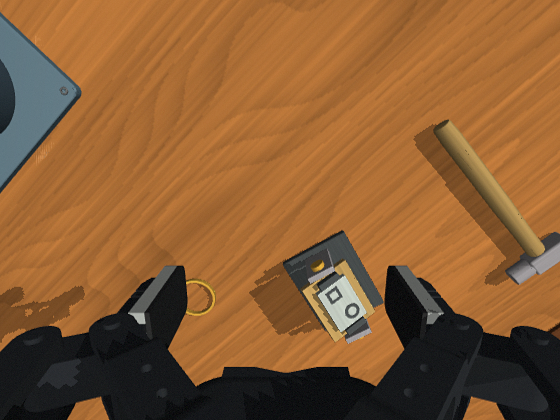

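```bash
python3 -m pendant '[{"travel":[0.6,-1,0],"roll":-0.25,"claw":1},{"travel":[0.6,-1,0],"roll":-0.25,"claw":1},{"travel":[0.6,-1,0],"roll":-0.25,"claw":1},{"travel":[0.6,-1,0],"roll":-0.25,"claw":1},{"travel":[0.6,-1,0],"roll":-0.25,"claw":1},{"travel":[0.6,-1,0],"roll":-0.25,"claw":1},{"travel":[0.6,-1,0],"roll":-0.25,"claw":1},{"travel":[0.6,-1,0],"roll":-0.25,"claw":1}]' | tail -1
python3 -m pendant '[{"travel":[0.6,-1,0],"roll":-0.25,"claw":1},{"travel":[0.6,-1,0],"roll":-0.25,"claw":1},{"travel":[0.6,-1,0],"roll":-0.25,"claw":1},{"travel":[0.6,-1,0],"roll":-0.25,"claw":1},{"travel":[0.6,-1,0],"roll":-0.25,"claw":1},{"travel":[0.6,-1,0],"roll":-0.25,"claw":1},{"travel":[0.6,-1,0],"roll":-0.25,"claw":1}]' | tail -1
python3 - <<'E'
from h import *
o=monitor.get_obs();np.save('o_d.npy',np.r_[o['position'],o['tcp_rot']]);cv2.imwrite('pics/w_d.png',eyes.get_image('wrist'))
print(o['position'],o['tcp_rot'],o['time_s'])
E
```

```text
finger_force: 0.0
finger_force: 0.0
[ 0.52850896 -0.07717838  0.31095745] [-1.78926830e+00 -2.58140841e+00  1.61793052e-04] 2.7
```

View pics/w_d.png

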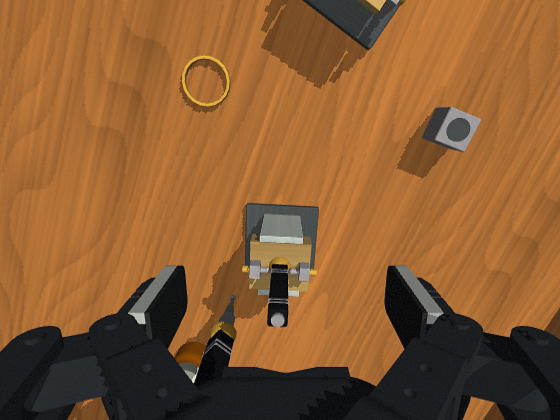

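The rest lies below and ahead, with its post tops at about (255,268) and (305,268), the handle's button at (278,320), and the base's left edge from (248,204) to (318,207). The big probe is at (215,345), clearly separate.

Run:
```python
from h import *
v=np.load('o_d.npy');c=cam('wrist',dict(position=v[:3],tcp_rot=v[3:]))
for n,uv,z in [('p1',(255,264),.112),('p2',(305,265),.112),('button',(278,320),.2),('b1',(248,204),.01),('b2',(318,207),.01),('big',(210,362),.2)]: print(n,atz(c,uv,z).round(4))
p1=atz(c,(255,264),.112);p2=atz(c,(305,265),.112)
b1=atz(c,(248,204),.01);b2=atz(c,(318,207),.01)
for a,b in((p1,p2),(b1,b2)):d=b-a;print(np.degrees(np.arctan2(d[1],d[0])),np.linalg.norm(d),((a+b)/2).round(4))
ct=cam('top');print('top',atz(ct,(337.5,200.5),.2).round(4))
R=cv2.Rodrigues(v[3:])[0];print('yaw y',np.degrees(np.arctan2(R[1,1],R[0,1])))
```

```text
p1 [ 0.5287 -0.1744  0.112 ]
p2 [ 0.5809 -0.156   0.112 ]
button [ 0.5581 -0.1751  0.2   ]
b1 [ 0.498  -0.1423  0.01  ]
b2 [ 0.589  -0.1126  0.01  ]
big [ 0.5158 -0.2377  0.2   ]
19.365723817465426 0.055425428833210125 [ 0.5548 -0.1652  0.112 ]
18.066486484477984 0.0957106998966025 [ 0.5435 -0.1274  0.01  ]
top [ 0.5545 -0.1765  0.2   ]
yaw y 20.545525342976628
```

Run:
```python
from h import *
v=np.load('o_d.npy');c=cam('wrist',dict(position=v[:3],tcp_rot=v[3:]))
print('big tip',atz(c,(233,297),.0).round(4))
a,d=ray(cam('scene'),(184,131));b,e=ray(cam('top'),(380,211))
s=np.linalg.lstsq(np.c_[d,-e],b-a,rcond=None)[0];print('big top',a+s[0]*d,b+s[1]*e)
s=cv2.imread('pics/scene0.png');t=cv2.imread('pics/top0.png')
r=lambda im,x,y,w,h,k:cv2.resize(im[y:y+h,x:x+w],None,fx=k,fy=k,interpolation=cv2.INTER_CUBIC)
cv2.imwrite('pics/big.png',np.hstack([r(s,165,120,60,100,5),r(t,350,180,80,100,5)]))
```

```text
big tip [ 0.5238 -0.2918  0.    ]
big top [ 0.52487119 -0.28901998  0.22295364] [ 0.52494285 -0.2891072   0.22298271]
```

View pics/big.png

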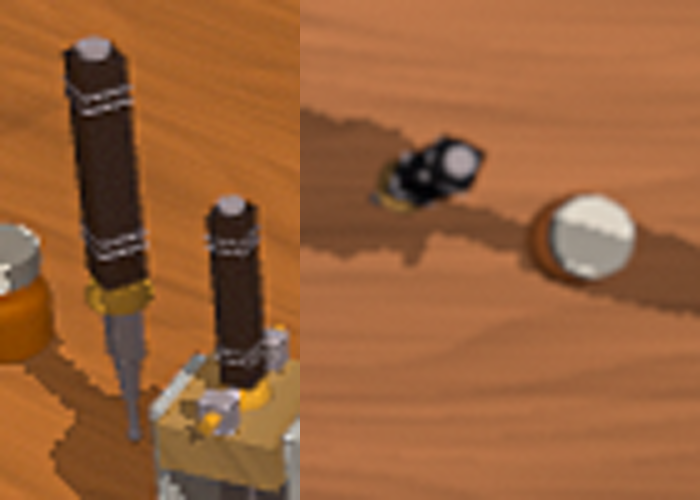

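```bash
python3 -m pendant '[{"travel":[0.3,-0.98,0],"roll":-0.3,"claw":1},{"travel":[0.3,-0.98,0],"roll":0,"claw":1},{"travel":[0.3,-0.98,0],"roll":0,"claw":1},{"travel":[0.3,-0.98,0],"roll":0,"claw":1},{"travel":[0.3,-0.98,0],"roll":0,"claw":1},{"travel":[0,0,-1],"roll":0,"claw":1},{"travel":[0,0,-1],"roll":0,"claw":1},{"travel":[0,0,-1],"roll":0,"claw":1}]' 
python3 -m pendant '[{"travel":[0,0,-1],"roll":0,"claw":1},{"travel":[0,0,-1],"roll":0,"claw":1},{"travel":[0,0,-1],"roll":0,"claw":1},{"travel":[0,0,-0.9],"roll":0,"claw":0.8},{"travel":[0,0,-0.9],"roll":0,"claw":0.6},{"travel":[0,0,-0.95],"roll":0,"claw":0.5},{"travel":[0,0,0],"roll":0,"claw":0.4},{"travel":[0,0,0],"roll":0,"claw":0.35}]' 60
python3 -m pendant '[{"travel":[0,0,0],"roll":0,"claw":0.3},{"travel":[0,0,0],"roll":0,"claw":0.25},{"travel":[0,0,0],"roll":0,"claw":0.2},{"travel":[0,0,0],"roll":0,"claw":0},{"travel":[0,0,0],"roll":0,"claw":0},{"travel":[0,0,0],"roll":0,"claw":0}]' 60
python3 - <<'E'
from h import *
o=monitor.get_obs();cv2.imwrite('pics/w_g.png',eyes.get_image('wrist'))
E
```

```text
time_s: 3.42
position: [0.5582, -0.1746, 0.2503]
tcp_rot: [-1.835, -2.55, -0.0]
wrist_force: [-0.5, -0.3, -0.5]
width: 0.0856
finger_force: 0.0
time_s: 4.08
position: [0.5574, -0.1737, 0.1353]
tcp_rot: [-1.832, -2.548, 0.001]
wrist_force: [0.3, 1.3, 0.7]
width: 0.0301
finger_force: 0.0
time_s: 4.58
position: [0.5586, -0.1749, 0.1378]
tcp_rot: [1.833, 2.549, -0.0]
wrist_force: [-2.0, -0.0, 6.5]
width: 0.0172
finger_force: 58.6
```

View pics/w_g.png

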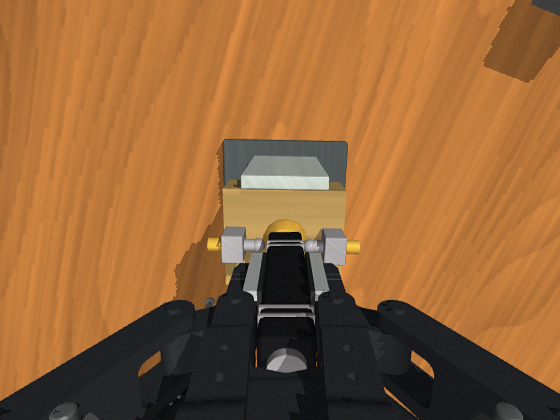

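The probe is gripped squarely, with both pads flat on the handle at about (285,290). Next is the straight lift.

```bash
python3 -m pendant '[{"travel":[0,0,0.25],"roll":0,"claw":0},{"travel":[0,0,0.25],"roll":0,"claw":0},{"travel":[0,0,0.25],"roll":0,"claw":0},{"travel":[0,0,0.5],"roll":0,"claw":0},{"travel":[0,0,0.5],"roll":0,"claw":0},{"travel":[0,0,0.7],"roll":0,"claw":0},{"travel":[0,0,0.7],"roll":0,"claw":0},{"travel":[0,0,0.7],"roll":0,"claw":0}]' 60
python3 -m pendant '[{"travel":[0,0,0.7],"roll":0,"claw":0},{"travel":[0,0,0.7],"roll":0,"claw":0},{"travel":[0,0,0.5],"roll":0,"claw":0},{"travel":[0,0,0],"roll":0,"claw":0}]'
python3 - <<'E'
from h import *
o=monitor.get_obs();np.save('o_l.npy',np.r_[o['position'],o['tcp_rot']]);cv2.imwrite('pics/w_l.png',eyes.get_image('wrist'))
print(o['wrist_force'])
E
```

```text
time_s: 5.3
position: [0.5583, -0.1742, 0.2151]
tcp_rot: [1.834, 2.55, 0.001]
wrist_force: [-0.0, 0.0, -1.6]
width: 0.0173
finger_force: 59.5
time_s: 5.63
position: [0.5594, -0.1748, 0.2548]
tcp_rot: [1.831, 2.546, 0.001]
wrist_force: [-0.9, -1.7, -1.2]
width: 0.0174
finger_force: 59.6
[-0.88450929 -1.72554781 -1.23522855]
```

View pics/w_l.png

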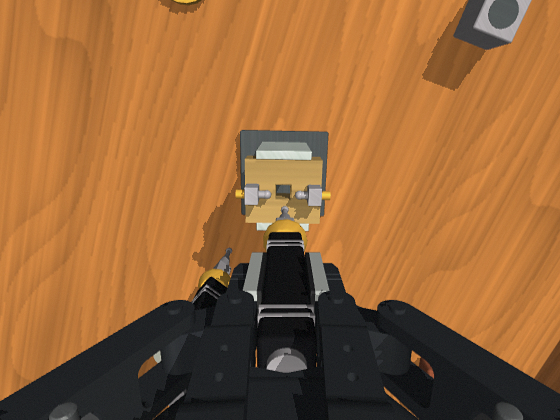

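```bash
cat > fit.py <<'E'
from h import *
from scipy.optimize import least_squares
def quad(im,x,y,w,h,k=8,thr=150):
    c=cv2.resize(im[y:y+h,x:x+w],None,fx=k,fy=k,interpolation=cv2.INTER_CUBIC)
    s=cv2.cvtColor(c,cv2.COLOR_BGR2HSV); m=((s[...,1]<60)&(s[...,2]>thr)).astype(np.uint8)*255
    m=cv2.morphologyEx(m,cv2.MORPH_OPEN,np.ones((k,k)))
    cs,_=cv2.findContours(m,cv2.RETR_EXTERNAL,cv2.CHAIN_APPROX_NONE); b=max(cs,key=cv2.contourArea)
    hull=cv2.convexHull(b); q=cv2.approxPolyN(hull,4,ensure_convex=True).reshape(-1,2)
    inner=np.zeros_like(m);cv2.fillPoly(inner,[hull],255);inner=cv2.erode(inner,np.ones((2*k,2*k)))
    d=(inner>0)&(s[...,2]<120); n,l,st,ce=cv2.connectedComponentsWithStats(d.astype(np.uint8))
    bl=[(int(st[i,4]),(ce[i]+.5)/k-.5+[x,y]) for i in range(1,n) if st[i,4]>60]
    return (q+.5)/k-.5+[x,y],bl
E
python3 - <<'E'
from fit import *
for f,roi in (('w_v',(300,255,90,90)),('scene0',(300,228,85,60)),('top0',(205,190,45,55))):
    im=cv2.imread(f'pics/{f}.png')
    for t in (150,190):
        q,b=quad(im,*roi,thr=t); print(f,t,q.round(1).tolist(),[(a,p.round(1).tolist()) for a,p in b])
v=np.load('o_l.npy');o=dict(position=v[:3],tcp_rot=v[3:]);R=cv2.Rodrigues(v[3:])[0];c=cam('wrist',o)
print('tip,collar front,button pred',proj(c,[v[:3]+R@[0,0,.107],v[:3]+R@[0,0,.086],v[:3]+R@[0,0,-.064]]).round(1))
E
```

```text
w_v 150 [[366.9, 312.3], [340.4, 332.4], [316.8, 294.7], [344.6, 274.6]] [(6487, [333.4, 294.8]), (6248, [351.6, 310.2])]
w_v 190 [[366.8, 312.3], [340.4, 332.1], [317.2, 294.9], [344.6, 274.8]] [(6487, [333.4, 294.8]), (6248, [351.6, 310.2])]
scene0 150 [[361.2, 257.2], [340.2, 270.2], [325.8, 254.6], [346.9, 242.2]] [(1796, [348.0, 250.7]), (2037, [340.0, 260.8])]
scene0 190 [[360.4, 256.8], [340.2, 269.8], [326.4, 254.7], [346.8, 242.7]] [(1796, [348.0, 250.7]), (2037, [340.0, 260.8])]
top0 150 [[231.9, 206.1], [226.2, 226.7], [213.1, 224.1], [218.8, 202.9]] []
top0 190 [[231.3, 206.6], [225.9, 226.1], [213.1, 223.8], [218.7, 203.2]] []
tip,collar front,button pred [[285.7 208. ]
 [285.8 216.2]
 [286.1 375.5]]
```

Run:
```python
from fit import *
v=np.load('o_v.npy');C={'w':cam('wrist',dict(position=v[:3],tcp_rot=v[3:])),'s':cam('scene'),'t':cam('top')}
P=np.array([[32,22],[32,-22],[-32,-22],[-32,22],[16,6]])/1e3
D={'w':[[366.9,312.3],[340.4,332.3],[316.9,294.8],[344.6,274.7],[351.6,310.2]],
's':[[340.2,270],[326,254.6],[346.9,242.4],[360.9,257],[340,260.8]],
't':[[218.8,203],[231.6,206.3],[226,226.4],[213.1,224]]}
def face(p):
    x,y,yaw,a,h=p[:5]; c,s=np.cos(yaw),np.sin(yaw)
    X=np.array([c,s,0]);n0=np.array([-s,c,0]);N=np.array([0,0,np.cos(a)])+np.sin(a)*n0;Y=np.cross(N,X)
    return np.array([x,y,.055])+h*N,X,Y,N
def pts(p):
    o,X,Y,N=face(p); return o+P[:,:1]*X+P[:,1:]*Y
def res(p,ks,off=True):
    r=[]
    for i,k in enumerate(ks):
        q=pts(p); d=D[k]; r.append((proj(C[k],q[:len(d)])-d).ravel()+ (np.tile(p[5+2*i:7+2*i],len(d)) if off else 0))
    if off: r.append(np.array(p[5:])*.4)   # calibration shift prior (px)
    return np.concatenate(r+[[(p[4]-.015)/.004]])
for ks in ('wst','ws','wt','st'):
    s=least_squares(res,[.515,.147,-.25,.33,.015]+[0]*2*len(ks),args=(ks,));o,X,Y,N=face(s.x)
    print(ks,s.x.round(3),'rms',np.sqrt(np.mean(s.fun**2)).round(2),'mark',pts(s.x)[4].round(4),'N',N.round(3))
    if ks=='wst': np.savez('face.npz',p=s.x[:5],mark=pts(s.x)[4],X=X,Y=Y,N=N)
```

```text
wst [ 0.521  0.155 -0.232  0.309  0.014  0.009 -0.492 -0.632  0.734  0.475
  0.283] rms 0.19 mark [0.5386 0.1611 0.0665] N [0.07  0.296 0.953]
ws [ 0.521  0.155 -0.232  0.31   0.014 -0.177 -0.464 -0.679  0.659] rms 0.16 mark [0.5387 0.1613 0.0665] N [0.07  0.297 0.952]
wt [ 0.52   0.155 -0.232  0.307  0.015  0.175 -0.229  0.611  0.029] rms 0.17 mark [0.5377 0.1614 0.0672] N [0.069 0.294 0.953]
st [ 0.522  0.154 -0.229  0.314  0.014 -0.145  0.72   0.286  0.644] rms 0.21 mark [0.5397 0.1605 0.0669] N [0.07  0.301 0.951]
```

```bash
python3 -m pendant '[{"travel":[-0.28,0.83,0],"roll":0,"claw":0},{"travel":[-0.28,0.83,0],"roll":0,"claw":0},{"travel":[-0.28,0.83,0],"roll":0,"claw":0},{"travel":[-0.28,0.83,0],"roll":0,"claw":0},{"travel":[0,0,-0.8],"roll":0,"claw":0},{"travel":[0,0,-0.8],"roll":0,"claw":0},{"travel":[0,0,-0.8],"roll":0,"claw":0},{"travel":[0,0,-0.8],"roll":0,"claw":0}]' 30
python3 -m pendant '[{"travel":[0,0,-0.8],"roll":0,"claw":0},{"travel":[0,0,-0.8],"roll":0,"claw":0},{"travel":[0.06,-0.19,0],"roll":0,"claw":0},{"travel":[0.06,-0.19,0],"roll":0,"claw":0},{"travel":[0.06,-0.19,0],"roll":0,"claw":0},{"travel":[0.06,-0.19,0],"roll":0,"claw":0},{"travel":[0.06,-0.19,0],"roll":0,"claw":0},{"travel":[0,0,0],"roll":0,"claw":0}]' 20
python3 - <<'E'
from h import *
o=monitor.get_obs();p=np.array(o['position'])-[.5594,-.175,0];print('y_d',p[:2]@[-.317,.948],'x_d',p[:2]@[.948,.317],'Fy_d',o['wrist_force'][:2]@np.array([-.317,.948]))
im=eyes.get_image('wrist');cv2.imwrite('pics/w_p0.png',im)
E
```

```text
time_s: 6.35
position: [0.5353, -0.1062, 0.1867]
tcp_rot: [1.832, 2.552, 0.0]
wrist_force: [0.4, -0.4, -1.4]
width: 0.0175
finger_force: 59.5
time_s: 7.02
position: [0.5426, -0.1281, 0.1562]
tcp_rot: [1.834, 2.548, 0.0]
wrist_force: [-0.6, 0.0, -1.6]
width: 0.0173
finger_force: 59.5
y_d 0.04974225167552545 x_d -0.0010742808009800687 Fy_d 0.22352993601272123
```

```bash
python3 -m pendant '[{"travel":[0.06,-0.19,0],"roll":0,"claw":0.15},{"travel":[0.06,-0.19,0],"roll":0,"claw":0.15},{"travel":[0,0,0],"roll":0,"claw":0.15}]' 20
python3 -m pendant '[{"travel":[0.06,-0.19,0],"roll":0,"claw":0.15},{"travel":[0.06,-0.19,0],"roll":0,"claw":0.15},{"travel":[0,0,0],"roll":0,"claw":0.15}]' 20
python3 - <<'E'
from h import *
o=monitor.get_obs();p=np.array(o['position'])-[.5594,-.175,0];print('y_d',p[:2]@[-.317,.948],'x_d',p[:2]@[.948,.317],'Fy_d',o['wrist_force'][:2]@np.array([-.317,.948]))
im=eyes.get_image('wrist');cv2.imwrite('pics/w_p1.png',im)
a=cv2.imread('pics/w_p0.png').astype(int);d=np.abs(im.astype(int)-a).sum(2)
E
```

```text
time_s: 7.32
position: [0.544, -0.1344, 0.1552]
tcp_rot: [-1.834, -2.549, -0.001]
wrist_force: [-0.7, 1.6, 1.0]
width: 0.017
finger_force: 59.8
time_s: 7.57
position: [0.5459, -0.141, 0.155]
tcp_rot: [-1.832, -2.548, -0.002]
wrist_force: [-2.6, 5.3, 2.3]
width: 0.0172
finger_force: 60.1
y_d 0.03654231322487027 x_d -0.0020205109554589516 Fy_d 5.842703581698913
```

```bash
for i in 1 2 3; do :; done
python3 -m pendant '[{"travel":[0.06,-0.19,0],"roll":0,"claw":0.15},{"travel":[0.03,-0.1,0],"roll":0,"claw":0.15},{"travel":[0,0,0],"roll":0,"claw":0.15}]' 20 | grep -E 'pos|wrist'
python3 -m pendant '[{"travel":[0.06,-0.19,0],"roll":0,"claw":0.15},{"travel":[0.03,-0.1,0],"roll":0,"claw":0.15},{"travel":[0,0,0],"roll":0,"claw":0.15}]' 20| grep -E 'pos|wrist'
python3 -m pendant '[{"travel":[0,0,0],"roll":0,"claw":0.17},{"travel":[0,0,0],"roll":0,"claw":0.18},{"travel":[0,0,0],"roll":0,"claw":0.19}]' 20
python3 - <<'E'
from h import *
o=monitor.get_obs();p=np.array(o['position'])-[.5594,-.175,0];print('y_d',p[:2]@[-.317,.948],'x_d',p[:2]@[.948,.317],'Fy_d',o['wrist_force'][:2]@np.array([-.317,.948]))
cv2.imwrite('pics/w_p2.png',eyes.get_image('wrist'))
a,b,c=[cv2.imread(f'pics/w_p{i}.png')[150:420,215:355] for i in range(3)]
cv2.imwrite('pics/pv.png',cv2.resize(np.hstack([a,b,c]),None,fx=1.9,fy=1.9))
E
```

```text
position: [0.5475, -0.1461, 0.1548]
wrist_force: [-2.4, 6.7, 2.0]
position: [0.5493, -0.1518, 0.1544]
wrist_force: [-1.4, 7.0, -2.0]
time_s: 8.37
position: [0.5493, -0.1518, 0.1544]
tcp_rot: [-1.831, -2.547, -0.003]
wrist_force: [-0.8, 5.6, -2.3]
width: 0.0173
finger_force: 59.6
y_d 0.02523585005519683 x_d -0.0021921266848445764 Fy_d 5.5672456777488035
```

View pics/pv.png

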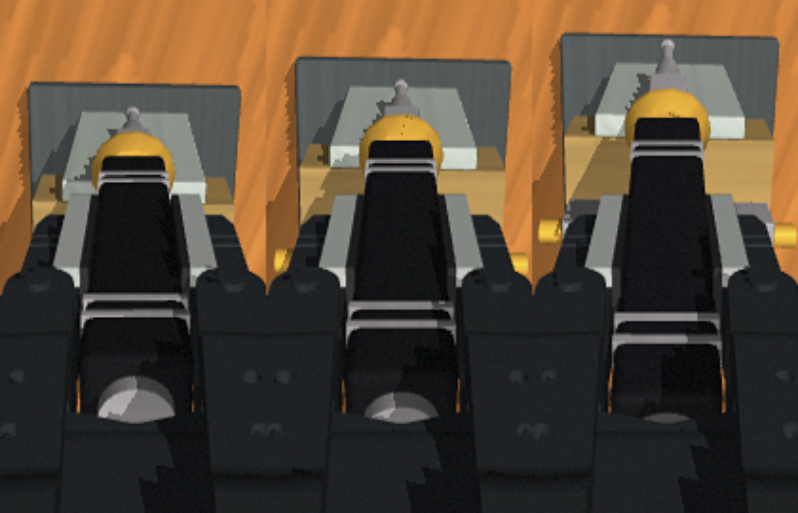

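```bash
cat >> h.py <<'E'
def tipang(vs,L=.123):
    v=np.load('o_l.npy');o=dict(position=v[:3],tcp_rot=v[3:]);R=cv2.Rodrigues(v[3:])[0];c=cam('wrist',o)
    th=np.linspace(-.1,.6,701);P=v[:3]+np.c_[L*np.sin(th),0*th,-.019+L*np.cos(th)]@R.T
    return np.interp(vs,proj(c,P)[::-1,1],th[::-1])
E
python3 -c "
from h import *
print(tipang([209,193.7,174.2]))"
```

```text
[0.00063093 0.09939164 0.22503228]
```

```bash
python3 -m pendant '[{"travel":[0.03,-0.1,0],"roll":0,"claw":0.15},{"travel":[0.03,-0.1,0],"roll":0,"claw":0.15},{"travel":[0.03,-0.1,0],"roll":0,"claw":0.15},{"travel":[0.03,-0.1,0],"roll":0,"claw":0.15},{"travel":[0,0,0],"roll":0,"claw":0.15}]' 60 | grep -E 'pos|wrist'
python3 -m pendant '[{"travel":[-0.1,0.3,0],"roll":0,"claw":0},{"travel":[-0.16,0.47,0],"roll":0,"claw":0},{"travel":[-0.16,0.47,0],"roll":0,"claw":0},{"travel":[-0.16,0.47,0],"roll":0,"claw":0},{"travel":[-0.16,0.47,0],"roll":0,"claw":0},{"travel":[0,0,0],"roll":0,"claw":0}]' 60
python3 - <<'E'
from h import *
o=monitor.get_obs();im=eyes.get_image('wrist');cv2.imwrite('pics/w_p3.png',im)
ref=cv2.imread('pics/w_p2.png')
# match the ball+thin tip patch
y0,x0=168,280; T=ref[y0:y0+14,x0:x0+14]
S=im[130:215,265:310];m=cv2.matchTemplate(S,T,cv2.TM_CCOEFF_NORMED);_,s,_,l=cv2.minMaxLoc(m);print(s,l[0]+265-x0,l[1]+130-y0, tipang(174.2+l[1]+130-y0))
g=cv2.cvtColor(im,cv2.COLOR_BGR2HSV)[:,:,1];print(g[130:200:2,278:296:2])
E
```

```text
position: [0.5513, -0.1593, 0.154]
wrist_force: [-2.5, 7.6, -0.8]
time_s: 9.33
position: [0.5369, -0.1159, 0.1555]
tcp_rot: [-1.832, -2.551, -0.0]
wrist_force: [0.4, 0.1, -0.8]
width: 0.0174
finger_force: 59.7
0.4673432409763336 12 -25 0.3847128673162378
[[175 173 177 176 173 175 170 176 175]
 [174 177 175 173 172 173 176 174 175]
 [174 175 173 172 178 178 176 174 175]
 [174 173 174 173 176 174 176 176 173]
 [174 175 173 176 178 173 174 176 175]
 [176 175 177 176 175 171 174 179 173]
 [174 175 175 175 171 175 175 177 173]
 [177 169 175 178 173 178 178 174 176]
 [175 175 178 173 176 176 175 173 176]
 [176 173 171 173 176 175 175 177 174]
 [176 172 173 178 175 176 174 179 176]
 [173 173 172 176 177 173 172 175 177]
 [178 175 177 176 176 176 175 176 175]
 [174 177 177 171 149 179 178 175 176]
 [171 173 173  10   6  21 177 177 172]
 [176 177  55   8   6   3 169 175 173]
 [173 177  85   7   5   5 161 177 175]
 [174 177 179   4   7   9 181 173 175]
 [173 175 180   9   8  14 179 174 173]
 [174 174 173   5   8  10 179 174 173]
 [174 176  12   4   9   5  70 174 174]
 [173 177   5   4   7   5   9 179 170]
 [173  78   7  10   6   5   4 175 175]
 [178   7   7   6   9   9   7  93 178]
 [ 37   4   7   5   5  11   7   4  27]
 [  5   7   5   5   9   9   7   5   7]
 [  7   9   5   9   7   3   7   9   3]
 [  9  10   7  10  10   5   7  10   7]
 [  5   4   5  10   7   4   3  10   7]
 [ 25  34  36  82 125 160  91  32  12]
 [187 188 184 183 182 183 184 186 190]
 [184 185 180 186 179 181 178 181 183]
 [183 183 184 183 181 181 181 178 180]
 [184 182 183 179 184 179 179 182 181]
 [181 181 178 180 179 183 183 182 178]]
```

Run:
```python
from h import *
im=cv2.imread('pics/w_p3.png');g=cv2.cvtColor(im,cv2.COLOR_BGR2HSV)[:,:,1]
m=g<90
for r in range(153,192):
    c=np.where(m[r,270:302])[0]; print(r,len(c),(c.mean()+270).round(1) if len(c) else '',end=' | ')
print(tipang([160,160.5,161,161.5,162]))
print('cone/neck edges (L=.131-.021=.105 cone bottom, .086 cone top):')
v=np.load('o_l.npy');R=cv2.Rodrigues(v[3:])[0];c=cam('wrist',dict(position=v[:3],tcp_rot=v[3:]))
for th in(.27,.29,.31,.33): print(th,proj(c,[v[:3]+R@[L*np.sin(th)+r*np.cos(th),0,-.019+L*np.cos(th)-r*np.sin(th)] for L,r in((.123,0),(.126,0),(.105,0),(.06,.013))]).round(1)[:,1])
```

```text
153 0  | 154 0  | 155 0  | 156 0  | 157 4 285.5 | 158 6 285.5 | 159 7 286.0 | 160 8 285.5 | 161 8 285.5 | 162 8 285.5 | 163 7 286.0 | 164 5 286.0 | 165 6 285.5 | 166 6 285.5 | 167 6 285.5 | 168 6 285.5 | 169 7 286.0 | 170 9 286.0 | 171 10 285.5 | 172 10 285.5 | 173 11 286.0 | 174 12 285.5 | 175 12 285.5 | 176 12 285.5 | 177 13 286.0 | 178 18 285.5 | 179 19 286.0 | 180 20 285.5 | 181 20 285.5 | 182 20 285.5 | 183 20 285.5 | 184 20 285.5 | 185 20 285.5 | 186 20 285.5 | 187 20 285.5 | 188 14 284.6 | 189 4 289.5 | 190 0  | 191 0  | [0.31600463 0.31281266 0.30961979 0.30642605 0.30323143]
cone/neck edges (L=.131-.021=.105 cone bottom, .086 cone top):
0.27 [167.2 165.5 178.4 194.1]
0.29 [164.1 162.3 175.6 192.4]
0.31 [160.9 159.1 172.8 190.7]
0.33 [157.8 155.9 170.  189.1]
```

```bash
python3 -m pendant '[{"travel":[0,0,0.75],"roll":0.9,"claw":0},{"travel":[0,0,0.75],"roll":0.9,"claw":0},{"travel":[0,0,0.75],"roll":0.9,"claw":0},{"travel":[0,0,0.75],"roll":0.9,"claw":0},{"travel":[0.036,1,0],"roll":0.9,"claw":0},{"travel":[0.036,1,0],"roll":0.9,"claw":0},{"travel":[0.036,1,0],"roll":0.9,"claw":0},{"travel":[0.036,1,0],"roll":0.9,"claw":0}]' 60 | grep -E 'pos|rot'
python3 -m pendant '[{"travel":[0.036,1,0],"roll":0.9,"claw":0},{"travel":[0.036,1,0],"roll":0.9,"claw":0},{"travel":[0.036,1,0],"roll":0.9,"claw":0},{"travel":[0.036,1,0],"roll":0.9,"claw":0},{"travel":[0.036,1,0],"roll":0.9,"claw":0},{"travel":[0.036,1,0],"roll":0.9,"claw":0},{"travel":[0.036,1,0],"roll":0.9,"claw":0},{"travel":[0.036,1,0],"roll":0.9,"claw":0}]' 60 | grep -E 'pos|rot'
python3 -m pendant '[{"travel":[0.036,0.9,0],"roll":0.9,"claw":0},{"travel":[0.036,0.9,0],"roll":0.9,"claw":0},{"travel":[0.036,0.9,0],"roll":0.9,"claw":0},{"travel":[0.036,0.9,0],"roll":0.9,"claw":0},{"travel":[0,0.4,0],"roll":0.9,"claw":0},{"travel":[0,0,0],"roll":0.9,"claw":0},{"travel":[0,0,0],"roll":0.9,"claw":0},{"travel":[0,0,0],"roll":0.84,"claw":0}]' 60 | grep -E 'pos|rot'
python3 -m pendant '[{"travel":[0,0,0],"roll":0,"claw":0},{"travel":[0,0,0],"roll":0,"claw":0}]'
cat > see.py <<'E'
import sys
from fit import *
f=np.load('face.npz');mark,N=f['mark'],f['N']
o=monitor.get_obs();im=eyes.get_image('wrist');cv2.imwrite(f'pics/{sys.argv[1]}.png',im)
c=cam('wrist',o);p=np.array(o['position']);R=cv2.Rodrigues(np.array(o['tcp_rot']))[0]
th=.31; tip=p+R@[.126*np.sin(th),0,-.019+.126*np.cos(th)]; A=-R@[np.sin(th),0,np.cos(th)]
print('yaw',np.degrees(np.arctan2(R[1,1],R[0,1])),'tip',tip.round(4),'axis',A.round(3),'err deg',np.degrees(np.arccos(min(1,A@N))))
print('height over face mm',(tip-mark)@N*1e3,'X,Y off mm',(tip-mark)@f['X']*1e3,(tip-mark)@f['Y']*1e3)
print('pred px mark,tip',proj(c,[mark,tip]).round(1).tolist())
print('F',np.array(o['wrist_force']).round(2),o['time_s'])
E
python3 see.py h1
python3 - <<'E'
from fit import *
im=cv2.imread('pics/h1.png')
q,b=quad(im,220,100,140,130);print(q.round(1).tolist(),[(a,p.round(1).tolist()) for a,p in b])
E
```

```text
position: [0.5409, -0.0379, 0.2156]
tcp_rot: [0.59, 3.085, -0.001]
position: [0.5468, 0.1226, 0.2155]
tcp_rot: [-0.756, 3.048, -0.001]
position: [0.5496, 0.202, 0.2153]
tcp_rot: [-1.956, 2.458, -0.001]
time_s: 11.55
position: [0.5496, 0.2017, 0.2153]
tcp_rot: [-1.944, 2.467, -0.001]
wrist_force: [-0.6, -0.2, -1.6]
width: 0.0174
finger_force: 59.7
yaw 166.48461212176232 tip [0.5407 0.1643 0.1143] axis [0.071 0.297 0.952] err deg 0.07850680946180674
height over face mm 46.69844211239511 X,Y off mm 1.2704356921441524 -11.100881625825497
pred px mark,tip [[286.4, 145.9], [284.8, 157.7]]
F [-0.64 -0.21 -1.59] 11.55
[[340.8, 162.6], [268.1, 162.8], [266.4, 113.7], [345.4, 113.4]] [(14289, [326.8, 134.2]), (15956, [286.2, 146.9])]
```

```bash
python3 -m pendant '[{"travel":[-0.013,0.015,-0.42],"roll":0.03,"claw":0},{"travel":[-0.013,0.015,-0.42],"roll":0,"claw":0},{"travel":[-0.013,0.015,-0.42],"roll":0,"claw":0},{"travel":[-0.013,0.015,-0.42],"roll":0,"claw":0},{"travel":[0,0,0],"roll":0,"claw":0},{"travel":[0,0,0],"roll":0,"claw":0}]' 60 | grep -E 'pos|force'
python3 see.py h2
python3 - <<'E'
from fit import *
im=cv2.imread('pics/h2.png')
q,b=quad(im,210,80,160,130);print(q.round(1).tolist(),[(a,p.round(1).tolist()) for a,p in b])
g=cv2.cvtColor(im,cv2.COLOR_BGR2GRAY)
print(g[122:182:2,266:306:2])
E
```

```text
position: [0.5476, 0.203, 0.1806]
wrist_force: [0.3, 1.1, -1.1]
finger_force: 59.7
yaw 166.85382075033345 tip [0.5387 0.1655 0.0796] axis [0.071 0.297 0.952] err deg 0.1313558832755956
height over face mm 13.816602230164367 X,Y off mm -0.9321543297129481 0.10923406530095801
pred px mark,tip [[283.6, 149.6], [284.8, 157.7]]
F [ 0.33  1.06 -1.15] 12.1
[[350.9, 113.2], [344.7, 168.6], [288.6, 168.6], [289.7, 113.2]] [(19393, [329.4, 136.8]), (5636, [293.0, 149.5])]
[[236 236 235 235 234 235 234 234 236 130 130 132 131 245 237 234 233 234
  233 232]
 [233 233 232 233 232 233 233 232 234 129 128 131 128 238 232 233 232 231
  232 232]
 [233 231 232 231 231 231 231 231 232 127 127 127 123 217 230 230 230 230
  230 229]
 [235 236 236 235 236 236 235 235 234 245 128 130 245 238 234 233 232 233
  233 233]
 [240 241 240 240 240 239 239 239 239 248 132 131 245 238 238 237 237 236
  237 236]
 [239 238 238 238 237 238 238 238 237 246 130 132 245 236 237 235 236 236
  235 235]
 [237 235 237 236 235 235 235 234 237 246 130 132 118 235 235 234 234 234
  233 233]
 [239 240 240 239 238 239 241 237 240 
[... 1217 characters left out ...]
 239 239
  238 238]
 [240 240 240 240 240 239 239 240 251  85  98  70 242 239 239 238 239 239
  239 239]
 [241 240 240 239 239 238 239 239 246  81  88  77 243 238 237 238 238 238
  237 237]
 [181 182 182 184 183 183 185 190  66  84  88  85 115 184 184 182 183 183
  184 183]
 [187 185 186 186 184 187 185 188  72  85  89  85  73 188 187 185 184 185
  185 184]
 [188 185 188 187 190 187 188  95  80  86  87  89  80 180 186 189 186 186
  186 184]
 [190 188 188 186 127 187 190  68  83  86  89  84  79 118 184 183 184 183
  183 183]
 [ 86  87  84  98  99  96  99  90  92  95 101  94  93  89  96  99  98 100
   98  99]
 [ 87  87  88  90  88  66  97  96  95  95  97  94  96  98  94  88  88  87
   87  86]]
```

```bash
python3 -m pendant '[{"travel":[0.018,-0.082,-0.238],"roll":0,"claw":0},{"travel":[0.018,-0.082,-0.238],"roll":0,"claw":0},{"travel":[0,0,0],"roll":0,"claw":0},{"travel":[0,0,0],"roll":0,"claw":0}]' 60 | grep -E 'pos|wrist'
cat > st.py <<'E'
from h import *
f=np.load('face.npz');o=monitor.get_obs();p=np.array(o['position']);R=cv2.Rodrigues(np.array(o['tcp_rot']))[0]
tip=p+R@[.126*np.sin(.31),0,-.019+.126*np.cos(.31)];d=tip-f['mark'];F=np.array(o['wrist_force'])
print('h',(d@f['N']*1e3).round(2),'xy',(d@f['X']*1e3).round(2),(d@f['Y']*1e3).round(2),'Fn',(F@f['N']).round(2),F.round(2),o['time_s'])
E
Z='[{"travel":[0,0,0],"roll":0,"claw":0}]'
python3 st.py; for i in 1 2 3 4 5; do python3 -m pendant '[{"travel":[0,0,0],"roll":0,"claw":0}]' >/dev/null; python3 st.py; done
python3 see.py h3 | tail -2
python3 - <<'E'
from h import *
g=cv2.cvtColor(cv2.imread('pics/h3.png'),cv2.COLOR_BGR2GRAY);print(g[138:182:2,264:308:2])
E
```

```text
position: [0.5488, 0.1996, 0.1719]
wrist_force: [1.0, 0.2, -1.1]
h 4.6 xy 1.12 -0.07 Fn -0.93 [ 1.01  0.23 -1.12] 12.4833
h 5.04 xy 1.41 0.05 Fn -0.51 [ 0.76 -0.1  -0.56] 12.5667
h 5.21 xy 1.5 0.09 Fn -0.22 [ 0.31  0.35 -0.36] 12.65
h 5.24 xy 1.5 0.12 Fn -0.02 [ 0.36 -0.78  0.19] 12.7333
h 5.17 xy 1.45 0.13 Fn -1.59 [-0.21 -0.51 -1.49] 12.8167
h 5.15 xy 1.41 0.14 Fn -0.43 [-0.08  0.56 -0.62] 12.9
pred px mark,tip [[286.7, 154.5], [284.8, 157.7]]
F [-0.08  0.56 -0.62] 12.9
[[125 238 238 237 236 237 237 237 236 238 240 132 130 118 237 236 235 236
  235 234 234 235]
 [133 242 239 239 239 239 239 238 239 243 235 130 129 246 238 238 238 237
  236 236 236 236]
 [152 245 243 243 242 243 242 244 241 148  65  45  42 100 235 240 241 240
  240 240 240 240]
 [146 246 244 244 243 244 248 173  99 108  56  57  50 107 106  85 241 243
  241 240 242 240]
 [139 244 242 242 242 245 125 104 107 106  54  54  48 106 105 105  96 239
  241 238 239 239]
 [ 81 245 241 241 242 213 104 106 105 127 107 140 131 187 103 107 105  99
  244 237 237 236]
 [ 57 245 240 241 246 106 108 108 139 239 134 131 130 247 233 105
[... 723 characters left out ...]
5  99  81  99 124 211 246 243
  243 242 242 242]
 [171 248 241 240 242 241 241 242 244 250  83  87  78 253 245 242 241 241
  241 240 241 241]
 [172 248 239 240 239 239 240 239 246  69  83  90  84 141 241 238 237 238
  238 237 237 238]
 [187 250 244 243 243 243 243 243 252  73  83  89  86  70 248 243 242 242
  242 242 241 242]
 [188 174 171 173 173 172 173 176  90  82  84  87  88  76 167 172 174 175
  174 176 175 175]
 [185 185 186 186 186 185 186 189  70  84  86  90  84  80 119 187 186 185
  183 184 184 184]
 [189 187 187 189 188 188 186 110  88  94  95 100  93  94  90 107 187 187
  186 185 186 186]
 [188 188 189 188 187 187  96  95  95  96  96  96  93  96  96  92 190 187
  185 185 185 186]]
```

```bash
python3 -m pendant '[{"travel":[-0.009,-0.04,-0.13],"roll":0,"claw":0},{"travel":[-0.009,-0.04,-0.13],"roll":0,"claw":0},{"travel":[-0.009,-0.04,-0.13],"roll":0,"claw":0},{"travel":[0,0,0],"roll":0,"claw":0},{"travel":[0,0,0],"roll":0,"claw":0}]' 60 | grep -E 'pos|wrist'
python3 st.py; for i in 1 2 3 4 5 6 7; do python3 -m pendant '[{"travel":[0,0,0],"roll":0,"claw":0}]' >/dev/null; python3 st.py; done
python3 see.py h4 | tail -2
python3 - <<'E'
from h import *
g=cv2.cvtColor(cv2.imread('pics/h4.png'),cv2.COLOR_BGR2GRAY);print(g[138:182:1,272:302:2])
E
```

```text
position: [0.5485, 0.1974, 0.1643]
wrist_force: [0.1, 1.4, 0.6]
h -3.26 xy 1.39 0.2 Fn 0.97 [0.13 1.43 0.57] 13.3667
h -3.09 xy 1.4 0.17 Fn 0.61 [0.13 0.28 0.54] 13.45
h -3.01 xy 1.4 0.2 Fn 0.03 [ 0.13  0.95 -0.28] 13.5333
h -3.03 xy 1.42 0.18 Fn 1.12 [0.43 0.41 1.02] 13.6167
h -3.09 xy 1.38 0.19 Fn -0.17 [ 0.66  1.02 -0.55] 13.7
h -3.11 xy 1.37 0.18 Fn 0.94 [0.6  0.21 0.88] 13.7833
h -3.11 xy 1.38 0.19 Fn 0.48 [0.52 1.11 0.12] 13.8667
h -3.14 xy 1.41 0.15 Fn -0.06 [-0.1   0.73 -0.28] 13.95
pred px mark,tip [[286.7, 159.4], [284.8, 157.7]]
F [-0.1   0.73 -0.28] 13.95
[[239 240 239 243 175 132 134 135 135 134 132 244 237 237 236]
 [241 241 241 242 247 137 135 134 135 134 134 245 239 237 238]
 [241 241 241 241 241 179 134 137 133 133 133 246 239 238 237]
 [240 240 239 239 239 251 132 135 136 134 133 245 236 237 237]
 [239 238 239 238 238 247 130 131 132 130 127 242 236 236 235]
 [237 237 237 236 236 246 128 131 129 129 171 239 235 235 235]
 [239 239 238 238 239 247 132 135 134 130 247 239 237 236 238]
 [241 241 240 239 240 251 129 130 133 134 247 239 239 239 237]
 [241 241 242 242 247 
[... 1546 characters left out ...]
5 243]
 [244 244 245 253 171  72  83  90  87  72 128 211 248 243 243]
 [244 243 243 247 255  75  85  90  88  72 212 248 244 242 242]
 [242 242 243 243 204  76  86  89  87  71 253 242 241 241 241]
 [241 241 240 243 115  81  87  89  87  76 251 241 240 240 240]
 [240 240 240 243 111  81  87  89  86  81 240 240 239 240 239]
 [241 241 241 247  71  83  88  89  83  81 159 244 239 240 240]
 [243 243 246 242  78  84  89  95  89  85 150 236 243 242 242]
 [242 241 246 133  94 100 101 107 100 102  92 122 243 240 239]
 [202 203 169  89  95  96  96  95  95  95  93  85 214 211 211]
 [183 184  94  96  94  95  96  97  97  95  97  90 188 183 181]
 [185 185  99  97  97  96  95  97  97  96  97  91 191 184 185]]
```

```bash
python3 -m pendant '[{"travel":[-0.005,-0.022,-0.07],"roll":0,"claw":0},{"travel":[-0.005,-0.022,-0.07],"roll":0,"claw":0},{"travel":[0,0,0],"roll":0,"claw":0},{"travel":[0,0,0],"roll":0,"claw":0}]' 60 | grep -E 'pos|wrist'
for i in 1 2 3 4 5 6 7 8; do python3 -m pendant '[{"travel":[0,0,0],"roll":0,"claw":0}]' >/dev/null; python3 st.py; done
python3 see.py h5 | tail -2
python3 - <<'E'
from fit import *
a=cv2.imread('pics/h3.png')[110:210,235:345];b=cv2.imread('pics/h5.png')[110:210,235:345]
s=eyes.get_image('scene');cv2.imwrite('pics/sc5.png',s);c=s[190:290,295:405]
t=cv2.imread('pics/scene0.png')[190:290,295:405]
r=lambda x:cv2.resize(x,None,fx=3.6,fy=2.9*3.6/3.6*1.0 if 0 else 2.9,interpolation=cv2.INTER_CUBIC)
k=lambda x:cv2.resize(x,None,fx=2.9,fy=2.9,interpolation=cv2.INTER_CUBIC)
cv2.imwrite('pics/final.png',np.vstack([np.hstack([k(a),k(b)]),np.hstack([k(t),k(c)])]))
E
```

```text
position: [0.5483, 0.1965, 0.1615]
wrist_force: [0.1, 0.8, 0.9]
h -6.08 xy 1.41 0.19 Fn 0.87 [0.08 0.87 0.64] 14.4167
h -6.06 xy 1.41 0.18 Fn 0.95 [0.96 0.41 0.79] 14.5
h -6.07 xy 1.42 0.15 Fn 1.25 [0.61 0.35 1.16] 14.5833
h -6.09 xy 1.4 0.18 Fn 1.6 [0.78 1.06 1.29] 14.6667
h -6.06 xy 1.43 0.15 Fn 1.93 [0.43 1.32 1.59] 14.75
h -6.1 xy 1.36 0.16 Fn 1.44 [0.37 1.1  1.14] 14.8333
h -6.11 xy 1.39 0.14 Fn 1.04 [0.33 1.91 0.47] 14.9167
h -6.11 xy 1.39 0.15 Fn 1.65 [0.13 1.21 1.35] 15.0
pred px mark,tip [[286.7, 161.3], [284.8, 157.7]]
F [0.13 1.21 1.35] 15.0
```

View pics/final.png

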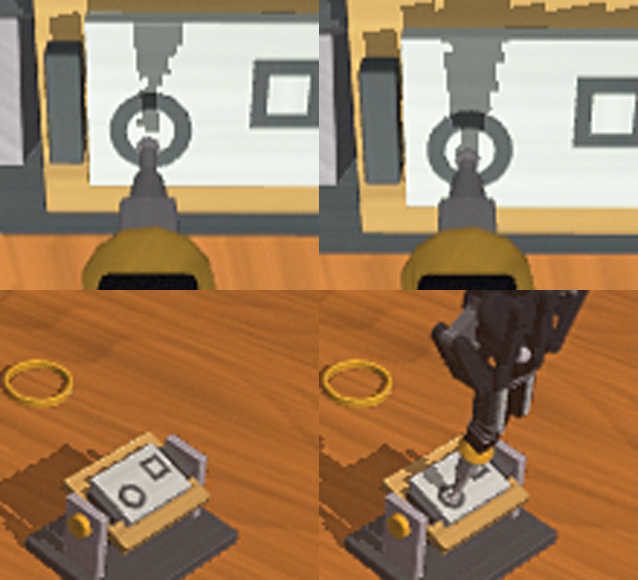

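The ball tip sits centred in the ring at about (467,155), shortened by roughly half its travel. In the scene view the probe stands square to the bar, and the bar and holder look unmoved. The force of about 1.9 N agrees with half travel.

```bash
python3 -c "
from workcell import order
print(order.sign_off())"
```

```text
the job is handed in; nothing more can be done
None
```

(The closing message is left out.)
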